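# Pack the camping cook set and lock it

### The arm

A 6-joint arm with a two-finger parallel gripper is mounted at the origin on the work surface. World frame = base frame: x ahead of the robot, y to its left, z up, the work surface at z = 0. Lengths are in m, angles in rad, forces in N, time in s.
With the tool pointing down it reaches from about 0.375 to 0.925 m from the base axis. Payload 5.7 kg.
Tool frame: the origin (TCP) lies midway between the tips of the shut fingers; the grasp point (between the pads) lies 19 mm behind it; z points along the fingers, y is the line along which they close (so a half turn about z gives the same grasp; the last joint's range is limited). The gripper opens to 88 mm and grips with 3 to 60 N. Pads are 20 mm wide; open, the fingers measure 115 mm over their backs; the gripper's body (75 mm by 178 mm) begins 61 mm behind the grasp point.
Start: joints at [1.227, 0.359, 1.51, -0, 1.272, -0.115], TCP at [0.136, 0.584, 0.223] pointing down, gripper open.
Joint ranges: [-2.97, 2.97], [-1.01, 2.36], [0.21, 2.38], [-0.96, 4.11], [0.2, 2.71], [-2.98, 2.98]. Speed limits (rad/s): [2.39, 2.39, 3.14, 3.14, 3.14, 3.14].

### API

Orientations are given as a unit quaternion [x, y, z, w].
In Python, from bench import move_ptp, servo_line, goto_joints, move_gripper, sleep, inverse_kinematics, capture, PlanningError, close_job, spot_in, silhouettes, current_clock, current_joint_pos, current_qvel, current_joint_torque, current_position, current_orientation, current_force, current_torque, current_finger_gap, current_grip_force gives the robot as it stands. Calls block until the motion is done:
- move_ptp(position, orientation): joint-space move of the TCP to a pose.
- servo_line(position, orientation=None, rate=0.15, contact_N=None): straight line of the TCP; orientation=None keeps the orientation; rate is the mean speed in m/s. With contact_N (N) it stops when the force on the tool has changed by that much, and returns True; else False.
- goto_joints(angles): joint-space move.
- move_gripper(opening): finger opening in m; the grip force is fixed at half the most; returns when the fingers have stopped.
- sleep(seconds).
- inverse_kinematics(position, orientation): joint angles nearest the present ones, or None.
- capture(name): name is "side" or "top" or "wrist"; returns a dict with "image" (384x512x3 uint8, blue, green, red), "range_z" (384x512 float32, m along the optical axis (not along the pixel's ray), 0 where there is no reading), "intrinsics" (3x3 intrinsics, pixels), "R" (3x3) and "t" (3): a world point X has camera coordinates R X + t. Camera axes: x right, y down, z forward; pixel columns grow to the right and rows downward; lengths in m; the calibration is good to about 2 mm. A picture is of the moment at which its call begins.
A pose or a line that the arm cannot do raises PlanningError and nothing moves.
- close_job(): hands the job in; it is judged then, once.
Trained networks look in the newest picture that a camera, given by its name, has taken for a name from the list of things; names that differ only in an ending like _2 or _b are one class to them, and where a whole thing is asked for, a point or a joint stands for the part that bears it (a point fixed in the world has none). Each returns a list of dicts, best first, with "conf" (0 to 1); they miss things now and then, are a little off and sometimes report something else, mostly with a low value. They report only what shows in the picture. A call takes as long as a camera call.
- spot_in(camera, query): "xy" ([column, row] in pixels, amid what is visible of it).
- silhouettes(camera, query): "region" (384x512 bool, what is visible of it) and "xy" ([column, row] in pixels, amid what is visible of it).
Readings, each from a call of its own:
- current_clock(): time.
- current_joint_pos(): joint angles.
- current_qvel(): joint speeds.
- current_joint_torque(): joint torques, N m.
- current_position(): TCP position.
- current_orientation(): TCP orientation.
- current_force(): force on the tool from outside, world axes, zero at the start.
- current_torque(): the same for the moment, N m.
- current_finger_gap(): finger opening in m.
- current_grip_force(): force on a finger pad.
Only numpy, scipy, OpenCV 4.12 (cv2) and the standard library are available. Lean on these libraries where they do the work, as an engineer would, in place of code of your own. Each camera call takes 0.05 s, during which the arm holds its last target. There are 200 camera calls.

### The job

Pack this donated camping cook set for the shelf: put the red-banded pot in the big pot on the stand, flat on its floor, then the yellow-banded pot inside that one, with both ears fully down in the two forks. Then turn the lock ring by its orange knob, counterclockwise seen from above, over the red mark until it stops, so that its claws cover the ears. Leave the mug, the blue tin and the screwdriver where they are.

Things in the scene. Friction and masses are not known exactly. Their poses are not given: they have to be found in the camera images.
- stand: Fixed stand (place and yaw vary): black foot 200 mm across, the big aluminium pot (inside diameter 136 mm; inner floor 14, rim 70 mm above the origin) with a grey fork at its +y and -y sides, round it a dark windshield (192 mm across, top at 49). The pot with its forks sits stiffly up to 5 degrees turned either way; its angle is not reported: feel for the slots. Origin: underside centre.
- red_mark (a point): Top centre of the red tongue (20 mm wide, to 137 mm from the axis) on the windshield at -63 degrees from the stand's +x, 47 mm above its origin: locked mark; a white tongue at -117.4 degrees marks open. The forks: slots 19 mm wide (across x), open inward and outward, 72 to 84 mm from the axis, slot bottom 96 mm, cheek tops 104.5 mm high, cheeks 5 mm thick.
- lock_ring (a joint): Captive steel ring round the stand's axis (193 mm across, 50 to 62 mm above the stand's origin), rad: 0 open, 0.95 locked at its end stop; grows counterclockwise from above; a little stiff. Its 2 claws (14 mm wide, 74 to 96 mm from the axis, underside at 106.5, top 114.5 mm) lie over the forks when locked, 54 degrees clockwise of them when open. An ear not fully down blocks a claw.
- ring_knob (a point): Centre of the top of the lock ring's orange upright knob (15 mm diameter, 60 mm tall, top 122 mm above the stand's origin), 125 mm from the stand's axis; it moves with the ring. At ring angle q it lies at -117.4 degrees + q from the stand's +x axis.
- middle_pot: Loose round aluminium pot with a red grip band, 0.14 to 0.28 kg, 78 mm tall, origin at the centre of its underside, z up. Outside diameter 128 mm, inside 120, foot tapering to 114 mm, floor 5 mm. The band (top 18 mm) is 137 mm outside, 8.5 mm thick. Home in the big pot its underside is 14 mm above the stand's origin and its rim 22 mm above the big pot's rim.
- small_pot: Loose aluminium pot with a yellow grip band, 0.14 to 0.28 kg, 100 mm tall, origin at its underside's centre, z up. Outside diameter 105 mm, foot 92 mm. The band (top 16 mm) is 113 mm outside, 8.5 mm thick. Two flat ears along its +y and -y, to 83 mm from the axis, 16 mm wide, 71 to 78 mm above the origin; either fits either fork. Home, its underside is 25 mm above the stand's origin.
- wax_tin: Bystander: blue tin, 68 mm diameter, 85 mm tall, origin at the centre of its underside.
- mug: Bystander: blue mug, 76 mm diameter, 85 mm tall, handle at its +y, origin at the centre of its underside.
- screwdriver: Bystander: screwdriver with orange handle lying on the table, 180 mm long, along its x axis, handle to -x.

How it is judged:
On the way, in this order (a step that is already met when the one before it is completed fails the run):
1. the red-banded pot stands flat on the floor of the big pot (z of middle_pot in the frame of stand between 0.009 and 0.018 m and horizontal distance between middle_pot and stand below 0.008 m and angle between middle_pot's own z axis and vertical below 0.05 rad), for 0.2 s.
2. the yellow-banded pot is inside it with both ears fully down in the forks (all of step 1 and z of small_pot in the frame of stand between 0.022 and 0.0285 m and horizontal distance between small_pot and stand below 0.01 m and angle between small_pot's own z axis and vertical below 0.05 rad and angle between the y axis of small_pot and the y axis of stand, either way round below 0.14 rad), for 0.2 s.
3. the lock ring is turned to the red mark (z of small_pot in the frame of stand between 0.022 and 0.0285 m and horizontal distance between small_pot and stand below 0.01 m and angle between small_pot's own z axis and vertical below 0.05 rad and angle between the y axis of small_pot and the y axis of stand, either way round below 0.14 rad and value of joint lock_ring above 0.88 rad), for 0.2 s.
At the end, for the whole second after the job is handed in: Red-banded pot upright on the big pot's floor (height within 4 mm, 8 mm off axis at most); yellow-banded pot upright in it, both ears down in the forks (within 3.5 mm, 10 mm off axis, within 8 degrees of the stand's y); lock ring at 0.88 rad or more; pots at rest (all of step 1 and all of step 3 and linear speed of each of middle_pot, small_pot below 0.02 m/s); the robot touches nothing.
It fails at once if the blue tin is moved more than 30 mm (distance of wax_tin from where it was at the start of the episode above 0.03 m).
It fails at once if the mug is moved more than 30 mm (distance of mug from where it was at the start of the episode above 0.03 m).
It fails at once if the screwdriver is moved more than 30 mm (distance of screwdriver from where it was at the start of the episode above 0.03 m).
It also fails if it takes over 72 s, if anything falls off the work surface, if the arm or the gripper's body presses on something with over 40 N, if the wrist force passes 120 N, or if a joint passes its speed limit or range.

## Working session

There is one attempt and no reset: what is moved stays moved. The work goes in short steps, each a Python script; the robot and the scene stay as the last script left them, time stands still between calls to the robot, and variables do not carry over. Pictures are saved under pics/ and viewed, at most 10 in all, crops included, and the job is handed in when it is done.

```bash
mkdir -p pics; ls
python3 - <<'E'
from bench import *
import cv2,numpy as np
ims=[]
for c in("top","side"):
    d=capture(c);ims.append(d["image"]);np.savez(f"{c}.npz",**d)
    print(c,(-d["R"].T@d["t"]).round(3),d["R"].round(2).tolist(),d["intrinsics"].round(0).tolist())
    for q in["stand","red_mark","lock_ring","ring_knob","middle_pot","small_pot","wax_tin","mug","screwdriver"]:
        print(q,[(round(r["conf"],2),np.round(r["xy"]).tolist()) for r in spot_in(c,q)][:3])
cv2.imwrite("pics/a.png",ims[0]);cv2.imwrite("pics/b.png",ims[1])
print(current_clock())
E
```

```text
pics
top [ 0.478 -0.017  0.964] [[0.01, -1.0, -0.01], [-0.99, -0.01, -0.15], [0.15, 0.01, -0.99]] [[350.0, 0.0, 256.0], [0.0, 350.0, 196.0], [0.0, 0.0, 1.0]]
stand [(0.84, [253.0, 222.0])]
red_mark [(0.68, [253.0, 220.0])]
lock_ring [(0.86, [268.0, 244.0])]
ring_knob [(0.59, [270.0, 242.0])]
middle_pot [(0.86, [133.0, 246.0]), (0.73, [252.0, 219.0])]
small_pot [(0.73, [391.0, 262.0]), (0.68, [390.0, 158.0])]
wax_tin [(0.65, [153.0, 168.0])]
mug [(0.65, [391.0, 158.0]), (0.28, [391.0, 262.0])]
screwdriver [(0.72, [264.0, 129.0]), (0.67, [153.0, 167.0]), (0.47, [392.0, 159.0])]
side [ 0.322 -0.501  0.714] [[0.9, -0.44, 0.01], [-0.31, -0.65, -0.69], [0.31, 0.62, -0.72]] [[372.0, 0.0, 251.0], [0.0, 372.0, 189.0], [0.0, 0.0, 1.0]]
stand [(0.94, [240.0, 226.0])]
red_mark [(0.75, [240.0, 224.0])]
lock_ring [(0.84, [244.0, 243.0])]
ring_knob [(0.67, [243.0, 239.0]), (0.25, [239.0, 224.0])]
middle_pot [(0.92, [167.0, 147.0])]
small_pot [(0.62, [275.0, 361.0])]
wax_tin [(0.72, [248.0, 136.0])]
mug [(0.9, [410.0, 327.0]), (0.29, [167.0, 148.0])]
screwdriver [(0.66, [338.0, 200.0])]
1.0
```

View pics/a.png

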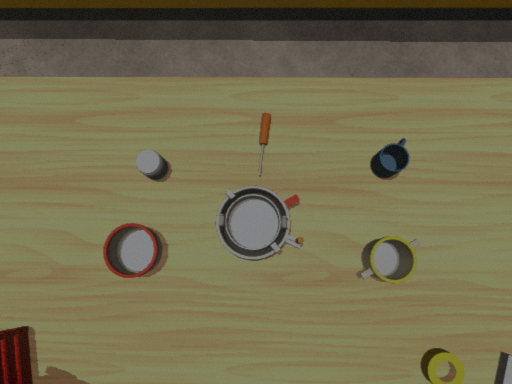

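View pics/b.png

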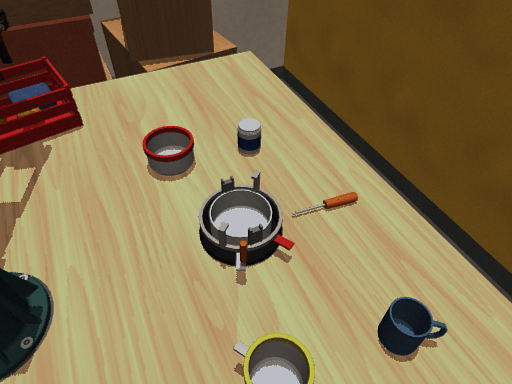

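```bash
cat > h.py <<'E'
from bench import *
import numpy as np,cv2
from scipy.optimize import least_squares
from scipy.spatial.transform import Rotation as Ro
def load(c):
    return dict(np.load(f"{c}.npz"))
def cloud(d):
    v,u=np.mgrid[0:384,0:512]; z=d["range_z"]; K=d["intrinsics"]
    P=np.stack([(u-K[0,2])/K[0,0]*z,(v-K[1,2])/K[1,1]*z,z],-1)
    X=(P-d["t"])@d["R"]; X[z<=0]=np.nan
    return X
def plane(d,uv,h):
    uv=np.atleast_2d(uv).astype(float);K=d["intrinsics"]
    r=np.c_[(uv-K[[0,1],2])/[K[0,0],K[1,1]],np.ones(len(uv))]@d["R"]; c=-d["R"].T@d["t"]
    return c+r*((h-c[2])/r[:,2])[:,None]
def circ(P,r=None):
    c0=np.median(P[:,:2],0)
    f=(lambda p:np.hypot(*(P[:,:2]-p[:2]).T)-(p[2] if r is None else r))
    s=least_squares(f,[*c0,.06],loss="soft_l1",f_scale=.002)
    return s.x.round(4),np.abs(s.fun).mean().round(4)
def hsv(d): return cv2.cvtColor(d["image"],cv2.COLOR_BGR2HSV).astype(int)
def down(yaw): # tool z down, tool y at world angle yaw
    c,s=np.cos(yaw),np.sin(yaw)
    y=np.array([c,s,0]);z=np.array([0,0,-1.]);x=np.cross(y,z)
    return Ro.from_matrix(np.c_[x,y,z]).as_quat()
E
cat > m.py <<'E'
from h import *
for c in("top","side"):
    d=load(c);X=cloud(d);H=hsv(d);Z=X[...,2];np.set_printoptions(suppress=True)
    fin=np.isfinite(Z)
    red=((H[...,0]<8)|(H[...,0]>172))&(H[...,1]>150)&fin
    yel=(abs(H[...,0]-29)<5)&(H[...,1]>160)&fin
    for n,c0,h,m in(("mid",(.40,.32),.078,red),("small",(.37,-.37),.1,yel)):
        near=np.hypot(X[...,0]-c0[0],X[...,1]-c0[1])<.13
        t=near&(Z>h-.006)&(Z<h+.008)
        print(c,n,t.sum(),Z[t].mean().round(4) if t.any() else 0,circ(X[t]),"med",np.median(X[t],0).round(3))
        if n=="small":
            s=circ(X[t])[0][:2]
            e=near&(Z>.062)&(Z<.084)&(np.hypot(X[...,0]-s[0],X[...,1]-s[1])>.064)
            Q=X[e][:,:2]-s;a=np.arctan2(Q[:,1],Q[:,0]);print(" ears",e.sum(),np.degrees(np.angle(np.exp(2j*a).mean())/2),np.degrees(a).round().tolist()[:30])
    near=np.hypot(X[...,0]-.45,X[...,1])<.17
    t=near&(Z>.045)&(Z<.062)
    print(c,"ring",t.sum(),circ(X[t],.0965 if 0 else None))
    t=near&(Z>.064)&(Z<.074); print(c,"rim",t.sum(),circ(X[t]))
    s=circ(X[t])[0][:2]
    for n,lo,hi in(("fork",.094,.108),("claw",.109,.118),("any",.08,.13)):
        t=near&(Z>lo)&(Z<hi);Q=X[t]-[*s,0]
        print(n,t.sum(),[(int(round(np.degrees(np.arctan2(q[1],q[0])))),int(1000*np.hypot(q[0],q[1])),int(q[2]*1000)) for q in Q][:60 if n!="any" else 0])
    t=near&red; Q=X[t]-[*s,0];k=np.hypot(Q[:,0],Q[:,1])>.095;Q=Q[k]
    for lo,hi in((.03,.055),(.06,.14)):
        q=Q[(Q[:,2]>lo)&(Q[:,2]<hi)]
        if len(q):print("red",len(q),q.mean(0).round(4),np.degrees(np.arctan2(q[:,1].mean(),q[:,0].mean())))
E
python3 m.py
```

```text
top mid 471 0.0769 (array([0.4726, 0.3105, 0.0637]), np.float64(0.0022)) med [0.454 0.324 0.077]
top small 385 0.0994 (array([ 0.4571, -0.3378,  0.0517]), np.float64(0.0023)) med [ 0.434 -0.359  0.1  ]
 ears 82 -59.53497043386562 [-53.0, -54.0, -56.0, -57.0, -55.0, -57.0, -57.0, -59.0, -59.0, -61.0, -61.0, -62.0, -58.0, -59.0, -60.0, -61.0, -62.0, -63.0, -64.0, -65.0, -61.0, -62.0, -63.0, -64.0, -65.0, -64.0, -64.0, -65.0, 114.0, 115.0]
top ring 482 (array([0.5435, 0.0008, 0.0899]), np.float64(0.0086))
top rim 348 (array([0.5477, 0.0031, 0.0701]), np.float64(0.0045))
fork 107 [(40, 74, 105), (80, 83, 104), (79, 80, 105), (79, 78, 105), (79, 76, 103), (78, 74, 97), (81, 83, 101), (81, 80, 104), (81, 77, 105), (80, 75, 105), (80, 74, 95), (83, 83, 96), (82, 78, 99), (82, 75, 97), (-81, 76, 103), (-82, 79, 102), (-82, 81, 104), (-82, 84, 103), (84, 83, 95), (84, 80, 95), (84, 78, 96), (84, 75, 96), (83, 73, 97), (-83, 74, 96), (-83, 76, 106), (-84, 78, 104), (-84, 81, 103), (-84, 83, 106), (86, 82, 97), (86, 80, 95), (86, 77, 95), (85, 72, 97), (-85, 74, 99), (-85, 76, 95), (-85, 81, 96
[... 3273 characters left out ...]
, 112), (-141, 74, 114), (-140, 73, 113), (-139, 71, 112), (-137, 72, 114), (-145, 78, 112), (-143, 78, 113), (-142, 77, 113), (-140, 77, 115), (-139, 75, 113), (-137, 76, 116), (-136, 74, 113), (-135, 73, 114), (-144, 81, 113), (-142, 80, 113), (-141, 80, 114), (-140, 78, 113), (-138, 78, 113), (-137, 76, 112), (-135, 77, 115), (-134, 75, 112), (-144, 84, 113), (-143, 83, 113), (-142, 82, 112), (-140, 81, 113), (-139, 81, 113), (-137, 81, 114), (-135, 78, 113), (-145, 86, 111), (-143, 88, 115), (-141, 87, 115), (-141, 85, 114), (-139, 85, 114), (-138, 84, 114), (-136, 84, 115)]
any 547 []
red 13 [ 0.0442 -0.0883  0.0459] -63.42959804475717
red 5 [-0.0536 -0.1144  0.0809] -115.11744383776167
```

Run:
```python
from h import *
move_ptp([.475,0,.36],down(0.0) if 0 else down(np.pi/2))
d=capture("wrist");np.savez("wrist.npz",**d);cv2.imwrite("pics/w.png",d["image"])
print(current_clock(),(-d["R"].T@d["t"]).round(3),d["R"].round(2).tolist(),current_joint_pos())
```

```text
3.5 [ 0.394 -0.     0.522] [[-0.0, 1.0, 0.0], [0.96, 0.0, 0.29], [0.29, 0.0, -0.96]] [-1.44444764e-01  7.04057446e-02  1.55311248e+00  1.51961463e-04
  1.51834968e+00 -1.71617884e+00]
```

View pics/w.png

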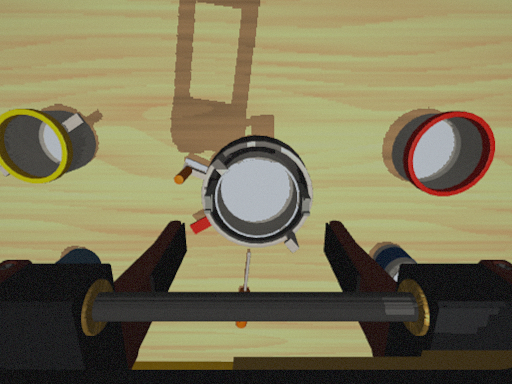

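```bash
cat > m2.py <<'E'
from h import *
np.set_printoptions(suppress=True)
for c in("top","side","wrist"):
    d=load(c);X=cloud(d);X=X[np.isfinite(X[...,2])];s=np.array([.5455,.001])
    Z=X[:,2]
    r=np.hypot(*(X[:,:2]-s).T)
    w=X[(r<.08)&(Z>.022)&(Z<.064)];
    cw=circ(w,.068);rm=circ(X[(r<.078)&(r>.06)&(Z>.066)&(Z<.074)],.0695)
    s=cw[0][:2]
    print(c,"wall",len(w),cw,"rim",rm)
    Q=X[:,:2]-s;r=np.hypot(*Q.T);a=np.arctan2(Q[:,1],Q[:,0])
    def ang(m,dbl=True): 
        A=Q[m];o=[]
        for sg in(1,-1):
            B=A[(A[:,1]*sg>0)]
            if len(B)>2:o.append((len(B),B.mean(0).round(4).tolist(),round(float(np.degrees(np.arctan2(*B.mean(0)[::-1]))),1)))
        return o
    print(" claw",ang((Z>.109)&(Z<.119)&(r<.1)&(r>.07)))
    print(" slot",ang((Z>.091)&(Z<.0995)&(r<.086)&(r>.071)&(abs(a)>1.2)&(abs(a)<1.85)))
    ch=(Z>.101)&(Z<.109)&(r<.086)&(r>.071)&(abs(a)>1.2)&(abs(a)<1.85)
    print(" cheek",ang(ch&(Q[:,0]>0)),ang(ch&(Q[:,0]<0)))
    print(" knob",ang((Z>.116)&(Z<.128)&(r<.14)&(r>.105)))
    H=hsv(d);red=((H[...,0]<8)|(H[...,0]>172))&(H[...,1]>150)
    XX=cloud(d);m=red&(abs(XX[...,2]-.047)<.008)&(abs(np.hypot(XX[...,0]-s[0],XX[...,1]-s[1])-.12)<.02);B=(XX[m][:,:2]-s)
    print(" redtongue",len(B),np.degrees(np.arctan2(*B.mean(0)[::-1])))
    for n,c0,h,rr in(("mid",(.4728,.3095),.078,.06425),("small",(.4567,-.339),.1,.05225)):
        q=np.hypot(*(X[:,:2]-c0).T)
        print(n,circ(X[(abs(Z-h)<.005)&(q<.08)],rr))
E
python3 m2.py
```

```text
top wall 196 (array([0.5481, 0.0032, 0.06  ]), np.float64(0.0004)) rim (array([0.5482, 0.0033, 0.06  ]), np.float64(0.0011))
 claw [(54, [0.0644, 0.0557], 40.8), (57, [-0.0645, -0.0554], -139.3)]
 slot [(42, [0.002, 0.0771], 88.5), (43, [-0.0017, -0.0766], -91.3)]
 cheek [(8, [0.0134, 0.078], 80.3), (8, [0.0097, -0.0797], -83.0)] [(10, [-0.0097, 0.0795], 97.0), (9, [-0.015, -0.079], -100.7)]
 knob [(33, [-0.0471, -0.1151], -112.2)]
 redtongue 94 -60.460609117565475
mid (array([0.4731, 0.3106, 0.06  ]), np.float64(0.0022))
small (array([ 0.4575, -0.3379,  0.06  ]), np.float64(0.0023))
side wall 985 (array([0.5483, 0.0015, 0.06  ]), np.float64(0.0015)) rim (array([0.5483, 0.0019, 0.06  ]), np.float64(0.0014))
 claw [(49, [0.0641, 0.0547], 40.5), (71, [-0.0645, -0.0561], -139.0)]
 slot [(54, [0.0021, 0.0767], 88.4), (71, [-0.0018, -0.079], -91.3)]
 cheek [(9, [0.0143, 0.0774], 79.5), (13, [0.0102, -0.0787], -82.6)] [(9, [-0.0095, 0.0793], 96.8), (13, [-0.0138, -0.0795], -99.8)]
 knob [(44, [-0.0476, -0.1161], -112.3)]
 redtongue 142 -60.335738776504236
mid (array([0.4733, 0.3082, 0.06  ]), np.float64(0.0024))
small (array([ 0.4568, -0.3405,  0.06  ]), np.float64(0.0022))
wrist wall 1179 (array([0.5459, 0.0036, 0.06  ]), np.float64(0.0013)) rim (array([0.5462, 0.0036, 0.06  ]), np.float64(0.0012))
 claw [(128, [0.0638, 0.0555], 41.0), (153, [-0.0642, -0.0554], -139.2)]
 slot [(107, [0.002, 0.0771], 88.5), (109, [-0.0014, -0.0765], -91.0)]
 cheek [(21, [0.0142, 0.0786], 79.8), (27, [0.0106, -0.0786], -82.4)] [(27, [-0.0098, 0.0788], 97.1), (26, [-0.0132, -0.0786], -99.6)]
 knob [(84, [-0.0471, -0.1148], -112.3)]
 redtongue 195 -60.20949482688833
mid (array([0.4708, 0.3099, 0.06  ]), np.float64(0.0023))
small (array([ 0.4559, -0.3365,  0.06  ]), np.float64(0.0022))
```

```bash
cat > p1.py <<'E'
from h import *
S=np.array([.5475,.0028]);M=np.array([.4724,.3096]);R=.06425
g=M-[R,0];q=down(0)
move_gripper(.05)
move_ptp([*g,.15],q);servo_line([*g,.059],rate=.12)
move_gripper(0)
print("gap",current_finger_gap(),current_grip_force(),current_force())
servo_line([*g,.22],rate=.12)
p=S-[R,0];move_ptp([*p,.22],q)
print(current_clock(),current_finger_gap(),current_force())
for c in("top","side"):
    d=capture(c);np.savez(c+"1.npz",**d)
    X=cloud(d);X=X[np.isfinite(X[...,2])]
    H=hsv(d);red=((H[...,0]<8)|(H[...,0]>172))&(H[...,1]>150)
    XX=cloud(d)[red];XX=XX[np.isfinite(XX[:,2])];XX=XX[(np.hypot(*(XX[:,:2]-S).T)<.1)&(XX[:,2]>.2)&(XX[:,2]<.27)]
    A=np.c_[XX[:,:2]-S,np.ones(len(XX))];k=np.linalg.lstsq(A,XX[:,2],rcond=None)[0]
    print(c,len(XX),"plane",k.round(4),"circ",circ(XX,.066))
cv2.imwrite("pics/c.png",d["image"])
E
python3 p1.py
```

```text
gap 0.009581863827299253 28.719453761955265 [-0.20196019  1.50453506  2.04208229]
10.5 0.009272427779832669 [-0.11565069  0.84826124 -1.06290631]
top 293 plane [-0.0267 -0.0081  0.2344] circ (array([0.5446, 0.0017, 0.06  ]), np.float64(0.0022))
side 1207 plane [-0.0938  0.022   0.233 ] circ (array([ 0.5462, -0.0006,  0.06  ]), np.float64(0.0032))
```

View pics/c.png

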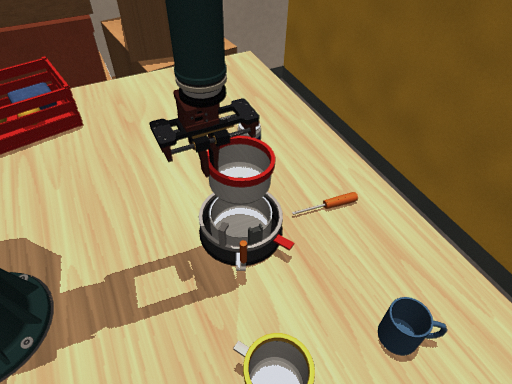

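```bash
cat > p2.py <<'E'
from h import *
S=np.array([.5475,.0028]);R=.06425
p=S-[R,0]+[.0025,.002]
servo_line([*p,.12],rate=.12)
print(servo_line([*p,.0745],rate=.05,contact_N=5),current_position().round(4),current_force().round(1))
z=current_position()[2]
if z<.082:
    move_gripper(.04);sleep(.3)
    servo_line([p[0],p[1],.2],rate=.15)
for c in("top","side","wrist"):
    d=capture(c);np.savez(c+"2.npz",**d)
    H=hsv(d);red=((H[...,0]<8)|(H[...,0]>172))&(H[...,1]>150)
    XX=cloud(d)[red];XX=XX[np.isfinite(XX[:,2])];XX=XX[(np.hypot(*(XX[:,:2]-S).T)<.08)&(XX[:,2]>.06)&(XX[:,2]<.2)]
    T=XX[XX[:,2]>np.percentile(XX[:,2],90)-.006]
    A=np.c_[T[:,:2]-S,np.ones(len(T))];k=np.linalg.lstsq(A,T[:,2],rcond=None)[0]
    print(c,len(XX),"plane",k.round(4),"circ",circ(T,.06425))
print(current_clock())
E
python3 p2.py
```

```text
True [0.4843 0.005  0.0737] [0.2 0.8 2.3]
top 65 plane [ 0.0035 -0.0013  0.0916] circ (array([ 0.6625, -0.0383,  0.06  ]), np.float64(0.0056))
side 843 plane [-0.0015 -0.0022  0.0909] circ (array([5.485e-01, 4.000e-04, 6.000e-02]), np.float64(0.0023))
wrist 3947 plane [-0.0067  0.0041  0.0918] circ (array([0.5461, 0.0041, 0.06  ]), np.float64(0.0022))
14.6
```

```bash
cat > p3.py <<'E'
from h import *
S=np.array([.5475,.0028]);M=np.array([.4567,-.3383]);R=.05225
def ears(d,c,zc,lo=.060,hi=.086):
    X=cloud(d);X=X[np.isfinite(X[...,2])];Q=X[:,:2]-c;r=np.hypot(*Q.T)
    m=(abs(X[:,2]-zc)<.009)&(r>.064)&(r<.09);return X[m]
C={"top":(.4575,-.3379),"side":(.4568,-.3405),"wrist":(.4559,-.3365)}
an=[]
for c in C:
    P=ears(load(c),C[c],.0745)[:,:2]-C[c];u=P@[-.5,.86]
    a,b=P[u>0],P[u<0]
    print(c,len(a),len(b),a.mean(0).round(4),b.mean(0).round(4))
    for s,B in((1,a),(-1,b)):
        if len(B)>10:an.append(np.degrees(np.arctan2(*(s*B.mean(0))[::-1])))
print(np.round(an,1));E=np.radians(np.mean(an))
F=np.radians(88.6)
ga=E+np.pi/2; u=np.array([np.cos(ga),np.sin(ga)])
g=M+R*u;yaw=ga-np.pi;print(g,np.degrees(yaw))
move_gripper(.05)
move_ptp([*g,.2],down(yaw));servo_line([*g,.073],rate=.12)
move_gripper(0)
print("gap",current_finger_gap(),current_grip_force())
servo_line([*g,.25],rate=.15)
y2=F-np.pi/2;u=-np.array([np.cos(y2),np.sin(y2)]);p=S+R*u
move_ptp([*p,.25],down(y2))
print(current_clock(),current_finger_gap(),current_force())
for c in("top","side"):
    d=capture(c);np.savez(c+"3.npz",**d);cv2.imwrite(f"pics/d{c}.png",d["image"])
cv2.imwrite("pics/d.png",np.vstack([cv2.imread("pics/dtop.png")[100:390,130:430],cv2.imread("pics/dside.png")[60:350,100:400]]))
E
python3 p3.py
```

```text
top 55 51 [-0.0381  0.063 ] [ 0.0381 -0.0634]
side 119 0 [-0.0376  0.063 ] [nan nan]
wrist 149 45 [-0.0382  0.063 ] [ 0.0426 -0.0685]
[121.2 121.  120.8 121.2 121.9]
[ 0.41201678 -0.36538269] 31.220233390769817
gap 0.0076875217189697085 30.000500679016113
21.0833 0.007459120750435964 [ 0.16596537  0.12912976 -2.3833253 ]p3.py:11: RuntimeWarning: Mean of empty slice.
  print(c,len(a),len(b),a.mean(0).round(4),b.mean(0).round(4))
  ret = um.true_divide(
```

View pics/d.png

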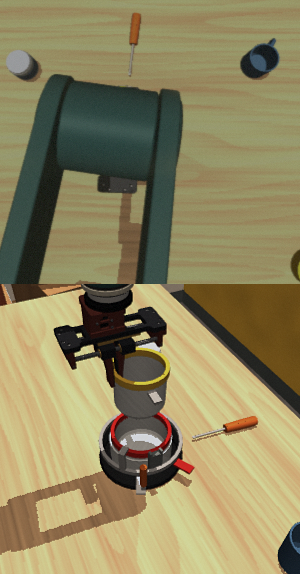

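```bash
cat > e.py <<'E'
from h import *
import sys
def look(S=np.array([.5475,.0028]),zo=.177,save=None):
  for c in("side","wrist"):
    d=capture(c)
    if save:cv2.imwrite(f"pics/{save}{c}.png",d["image"])
    X=cloud(d);H=hsv(d);fin=np.isfinite(X[...,2])
    r=np.hypot(X[...,0]-S[0],X[...,1]-S[1])
    yel=(abs(H[...,0]-29)<6)&(H[...,1]>130)&fin&(r<.075)&(X[...,2]>zo+.07)
    P=X[yel]
    if len(P)>30:
        T=P[np.abs(P[:,2]-np.percentile(P[:,2],75))<.006]
        for _ in range(4):
            A=np.c_[T[:,:2]-S,np.ones(len(T))];k=np.linalg.lstsq(A,T[:,2],rcond=None)[0]
            e=P[:,2]-np.c_[P[:,:2]-S,np.ones(len(P))]@k;T=P[np.abs(e)<.0035]
        print(c,len(T),"plane",k.round(4),"circ",circ(T,.05225))
    gray=(H[...,1]<90)&fin&(r>.066)&(r<.092)&(np.abs(X[...,2]-zo-.075)<.014)
    for s in(1,-1):
        B=X[gray&((X[...,1]-S[1])*s>.055)]
        if len(B)>8:
            B=B[np.abs(B[:,0]-np.median(B[:,0]))<.012]
            print(c,"ear",s,len(B),B.mean(0).round(4),"x",np.percentile(B[:,0],[3,97]).round(4))
if __name__=="__main__": look(save="e")
E
python3 e.py; python3 -c "import cv2,numpy as np;cv2.imwrite('pics/ee.png',cv2.imread('pics/ewrist.png'))"
```

```text
side 249 plane [-0.0251  0.0028  0.2754] circ (array([ 0.5479, -0.    ,  0.06  ]), np.float64(0.0019))
side ear -1 93 [ 0.545  -0.0744  0.2525] x [0.5381 0.553 ]
wrist 4657 plane [-0.0226  0.0007  0.2756] circ (array([0.5455, 0.0018, 0.06  ]), np.float64(0.0019))
wrist ear 1 948 [0.5465 0.0768 0.2536] x [0.5392 0.5545]
```

View pics/ee.png

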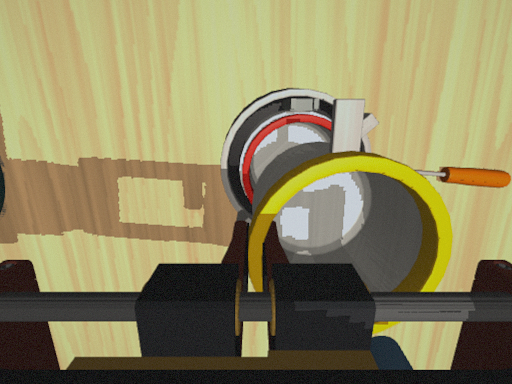

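```bash
cat > p4.py <<'E'
from h import *
from e import look
S=np.array([.5475,.0028]);R=.05225;F=np.radians(88.6);y2=F-np.pi/2
u=-np.array([np.cos(y2),np.sin(y2)]);p=S+R*u+[.0012,.0018]
servo_line([*p,.125],down(y2),rate=.15)
print(current_clock());look(zo=.052,save="f")
print(servo_line([*p,.0975],rate=.03,contact_N=5),current_position().round(4),current_force().round(1),current_torque().round(2),current_clock())
E
python3 p4.py
```

```text
22.2667
side 202 plane [-0.0219  0.0002  0.1509] circ (array([0.5497, 0.0031, 0.06  ]), np.float64(0.0019))
side ear -1 63 [ 0.5465 -0.073   0.1286] x [0.5398 0.5543]
wrist 4713 plane [-0.0202  0.0019  0.1517] circ (array([0.5473, 0.0044, 0.06  ]), np.float64(0.0019))
wrist ear 1 1105 [0.5483 0.0781 0.1297] x [0.5411 0.5564]
True [0.4958 0.0059 0.0982] [-1.7  0.3  6.1] [-0.13 -0.11 -0.01] 23.2083
```

```bash
cat > p5.py <<'E'
from h import *
from e import look
move_gripper(.03);sleep(.2)
p=current_position();servo_line([p[0],p[1],.25],rate=.2)
look(zo=.025,save="g");print(current_clock(),current_joint_pos().round(2))
S=np.array([.5475,.0028])
for a in(-118,-112.3,-90,-58):
    for yaw in(0,60,90,-30):
        q=S+.125*np.array([np.cos(np.radians(a)),np.sin(np.radians(a))])
        j=inverse_kinematics([*q,.09],down(np.radians(yaw)));print(a,yaw,None if j is None else np.round(j,2))
s=cv2.imread("pics/gside.png")[130:290,150:330];w=cv2.imread("pics/gwrist.png")
cv2.imwrite("pics/gg.png",np.hstack([cv2.resize(s,(400,384)),w[:,:400]]))
E
python3 p5.py
```

```text
side 251 plane [-0.002  -0.0031  0.1245] circ (array([0.5479, 0.0025, 0.06  ]), np.float64(0.0021))
side ear 1 16 [0.5508 0.0833 0.1022] x [0.541  0.5617]
side ear -1 121 [ 0.5436 -0.076   0.0984] x [0.5322 0.5543]
wrist 1654 plane [-0.0002  0.0014  0.125 ] circ (array([0.5454, 0.0049, 0.06  ]), np.float64(0.002))
wrist ear 1 379 [0.5486 0.0791 0.1028] x [0.5382 0.5602]
wrist ear -1 156 [ 0.5515 -0.0713  0.1017] x [0.543  0.5584]
24.975 [-0.13  0.18  1.69 -0.    1.27 -0.1 ]
-118 0 [-0.35  0.39  1.87 -0.    0.89 -0.35]
-118 60 [-0.35  0.39  1.87 -0.    0.89 -1.4 ]
-118 90 [-0.35  0.39  1.87 -0.    0.89 -1.93]
-118 -30 [-0.35  0.39  1.87 -0.    0.89  0.17]
-112.3 0 [-0.36  0.4   1.84 -0.    0.9  -0.36]
-112.3 60 [-0.36  0.4   1.84 -0.    0.9  -1.4 ]
-112.3 90 [-0.36  0.4   1.84 -0.    0.9  -1.93]
-112.3 -30 [-0.36  0.4   1.84 -0.    0.9   0.17]
-90 0 [-0.34  0.46  1.74 -0.    0.95 -0.34]
-90 60 [-0.34  0.46  1.74 -0.    0.95 -1.39]
-90 90 [-0.34  0.46  1.74 -0.    0.95 -1.91]
-90 -30 [-0.34  0.46  1.74 -0.    0.95  0.18]
-58 0 [-0.28  0.53  1.59 -0.    1.02 -0.28]
-58 60 [-0.28  0.53  1.59 -0.    1.02 -1.32]
-58 90 [-0.28  0.53  1.59 -0.    1.02 -1.85]
-58 -30 [-0.28  0.53  1.59 -0.    1.02  0.25]
```

View pics/gg.png

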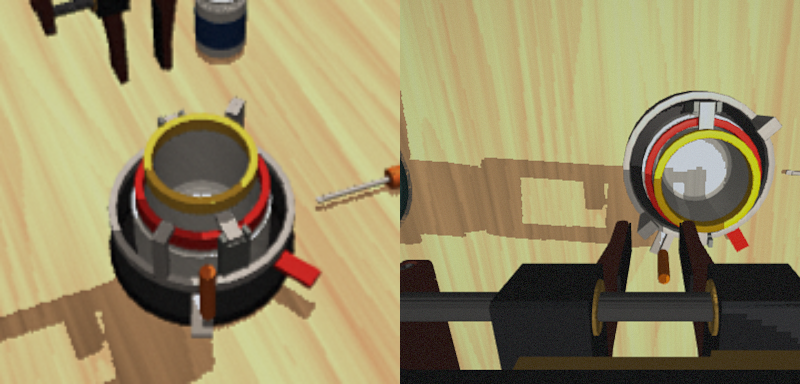

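```bash
cat > p6.py <<'E'
from h import *
S=np.array([.5475,.0028]);r=.1245
def pose(a,z=.085):
    a=np.radians(a);return [*(S+r*np.array([np.cos(a),np.sin(a)])),z],down(a+np.pi/2)
move_gripper(.05)
move_ptp(*pose(-112.3,.2));servo_line(*pose(-112.3),rate=.15)
move_gripper(.019);print(current_finger_gap(),current_force().round(1))
for a in list(range(-106,-60,6))+[-58,-55.5,-54]:
    hit=servo_line(*pose(a),rate=.05,contact_N=30)
    f=current_force();x=current_position()[:2]-S
    print(a,hit,np.degrees(np.arctan2(x[1],x[0])).round(1),f.round(1),round(current_clock(),1))
    if hit:break
E
python3 p6.py
```

```text
0.01880929398764285 [-0.8 -0.9 -0.2]
-106 False -106.0 [-1.  -0.2  0.5] 28.1
-100 False -100.0 [-0.2 -0.5  0.6] 28.5
-94 False -94.0 [ 0.9 -0.2  0.5] 28.9
-88 False -88.0 [-1.2  0.  -0.4] 29.3
-82 False -82.0 [0.6 0.4 0.6] 29.7
-76 False -76.0 [ 0.2 -1.3 -0.2] 30.1
-70 False -70.0 [ 0.4 -0.1 -0.5] 30.5
-64 False -64.0 [-0.4 -0.5 -0.4] 30.9
-58 False -58.9 [-4.8 -4.   3.2] 31.4
-55.5 False -58.8 [-17.3 -14.   11. ] 31.6
-54 False -58.8 [-23.  -19.5  15.9] 31.9
```

```bash
cat > p7.py <<'E'
from h import *
from e import look
S=np.array([.5475,.0028]);a=np.radians(-58.8)
servo_line([*(S+.1245*np.array([np.cos(a),np.sin(a)])),.085],rate=.05)
move_gripper(.05)
p=current_position();servo_line([p[0],p[1],.25],rate=.2);move_ptp([.45,-.2,.3],down(np.pi/2))
look(zo=.025,save="k")
for c,s in(("side",(.5483,.0017)),("top",(.5482,.0032))):
    X=cloud(capture(c));X=X[np.isfinite(X[...,2])];Q=X[:,:2]-s;r=np.hypot(*Q.T)
    m=(r>.11)&(r<.14)&(abs(X[:,2]-.121)<.006);b=Q[m].mean(0);print(c,"knob",m.sum(),np.degrees(np.arctan2(b[1],b[0])))
    m=(r>.072)&(r<.1)&(X[:,2]>.110)&(X[:,2]<.119)
    for g in(1,-1):
        b=Q[m&(Q[:,1]*g>0)];print(" claw",len(b),np.degrees(np.arctan2(*b.mean(0)[::-1])))
print(current_clock(),current_force())
s=cv2.imread("pics/kside.png")[130:290,150:330];cv2.imwrite("pics/kk.png",cv2.resize(s,(540,480)))
E
python3 p7.py
```

```text
side 46 plane [ 0.0563 -0.0243  0.1279] circ (array([0.5472, 0.0015, 0.06  ]), np.float64(0.0017))
wrist 1072 plane [0.0035 0.0022 0.1254] circ (array([0.5455, 0.0037, 0.06  ]), np.float64(0.002))
wrist ear 1 172 [0.5381 0.0826 0.1039] x [0.5337 0.5483]
wrist ear -1 276 [ 0.5394 -0.0755  0.101 ] x [0.53   0.5492]
side knob 21 -60.56129191132671
 claw 0 nan
 claw 0 nan
top knob 32 -60.13893600349369
 claw 54 93.22155322747727
 claw 54 -87.41577337401887
35.1917 [ 0.01567446  0.38555992 -0.54284279]p7.py:13: RuntimeWarning: Mean of empty slice.
  b=Q[m&(Q[:,1]*g>0)];print(" claw",len(b),np.degrees(np.arctan2(*b.mean(0)[::-1])))
  ret = um.true_divide(
```

View pics/kk.png

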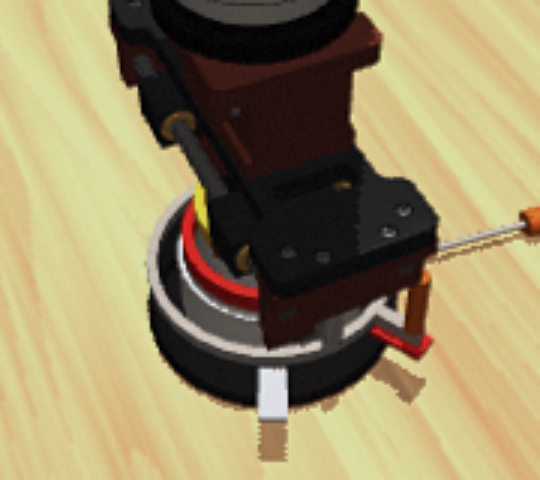

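```bash
python3 -c "
from bench import *
print(close_job())"
```

```text
the job is handed in; nothing more can be done
None
```

The job is handed in at about 35 s of the 72 s allowed. On the last camera checks the red-banded pot was flat on the big pot's floor, the yellow-banded pot was inside it with both ears down in the forks, and the lock ring was at its stop over the red mark; the judge's verdict is not shown to me.

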